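Post the sound sensor through the dust flap

ROBOT

A 6-joint arm with a two-finger parallel gripper is mounted at the origin on the work surface. World frame = base frame: x ahead of the robot, y to its left, z up, the work surface at z = 0. Lengths are in m, angles in degrees, forces in N, time in s.
With the tool pointing down it reaches from about 0.4 to 0.825 m from the base axis. Payload 7 kg.
Tool frame: the origin (TCP) lies at the very end of the fingers, on their centre line; the grasp point (between the pads) lies 19 mm behind it; z points along the fingers, y is the line along which they close (so a half turn about z gives the same grasp; the last joint's range is limited). The gripper opens to 88 mm and grips with 3 to 60 N. Pads are 19 mm wide; open, the fingers measure 130 mm over their backs; the gripper's body (78 mm by 193 mm) begins 47 mm behind the grasp point.
Start: joints at [-46.862, 20.546, 0.682, 0, -70.136, -16.507], TCP at [0.303, -0.603, 0.227] pointing down, gripper open.
Joint ranges: [-176.03, 176.03], [-82.01, 121.73], [-58.28, 71.71], [-173.87, 95.51], [-174.79, -0.11], [-173.66, 173.66]. Speed limits (degrees/s): [136.94, 136.94, 172.46, 180, 180, 180].

INTERFACE

Orientations are given as [roll, pitch, yaw] about the fixed x, y, z axes, in that order (R = Rz(yaw) Ry(pitch) Rx(roll)).
In Python, from plant import get_state, imaging, r, finder gives the robot as it stands.
- The arm moves only by the shell command python3 -m handwheel 'ROWS' [FORCE]. ROWS is JSON, a list of rows, each a list of 5 numbers: the closure, from 0 (fully open) to 1 (shut), then the shift along the world's x, y, z in cm, then the turn about the world's z in degrees. A call has 1 to 8 rows; each row is the pose to reach, as a shift and turn from the pose commanded when the call began; what a row does not reach only later rows make up. A row lasts 1/8 s, in which the tool goes at most 62.5 mm and 10.7 degrees, less where a joint would pass 70% of its speed; a pose out of reach is approached as far as the arm can. A call with a gripper value outside its range is refused whole. The fingers move at their own pace and stop on an object; FORCE is the grip in N (left out, the last holds). Time passes only in rows, so rows that repeat a pose let the fingers close. It gives the time, the measured TCP pose, the force, the opening and the grip force at its end, in the units of the state.
- get_state(): the state, without advancing time (a new reading comes with each control period).
- imaging.capture(name): name is "scene" or "top" or "wrist"; returns (picture, depth): 480x640x3 uint8, red, green, blue; 480x640 float32, m along the optical axis (not along the pixel's ray), 0 where there is no reading.
- imaging.get_calibration(name): a dict with "fx", "fy", "cx", "cy" (pixels), "rvec" (rotation vector, rad) and "tvec" (3), from world to camera coordinates, as OpenCV has them; the wrist camera has in their place "hand_eye" (4x4, takes a point from camera to tool coordinates, whose origin is the TCP and whose axes are the flange's). Camera axes: x right, y down, z forward; pixel columns grow to the right and rows downward; lengths in m; the calibration is good to about 2 mm. A picture is of the moment at which its call begins: read the wrist's pose just before it. get_calibration takes no time and is no camera call.
- r.close_job(): hands the job in; it is judged then, once.
Trained networks look in the newest picture that a camera, given by its name, has taken for a name from the list of things; names that differ only in an ending like _2 or _b are one class to them, and where a whole thing is asked for, a point or a joint stands for the part that bears it (a point fixed in the world has none). Each returns a list of dicts, best first, with "p" (0 to 1); they miss things now and then, are a little off and sometimes report something else, mostly with a low value. They report only what shows in the picture. A call takes as long as a camera call. They do not tell look-alikes from the thing itself.
- finder.cut_out(camera, query): "region" (480x640 bool, what is visible of it) and "pixel" ([column, row] in pixels, amid what is visible of it).
The state is a dict: "time_s": time; "joints": joint angles; "qd": joint speeds; "joint_torque": joint torques, N m; "tcp_pos": TCP position; "eef_rot": TCP orientation; "contact_force": force on the tool from outside, world axes, zero at the start; "moment": the same for the moment, N m; "gripper_width": finger opening in m; "gripper_force": force on a finger pad.
Only numpy, scipy, OpenCV 4.12 (cv2) and the standard library are available. Lean on these libraries where they do the work, as an engineer would, in place of code of your own. Each camera call takes 0.05 s, during which the arm holds its last target. There are 200 camera calls.

TASK

Put the white sound sensor (the module with one single round microphone disc on top) away in the dust box: set it on the plywood shelf in front of the green flap and push it in under the flap until it drops into the compartment, then draw back so that the flap springs fully shut behind it. Leave the look-alike distance sensor (two small discs) where it lies.

Things in the scene. Friction and masses are not known exactly. Their poses are not given: they have to be found in the camera images.
- dust_box: Fixed grey box, clear roof (top at z=88 mm), 112 wide. Origin: on the table under mid-sill; x points into the box (the way to push), z up. Before the sill a fixed plywood shelf, x=-150 to 0, y=-56 to 56 mm, flat top at z=40. Mouth y=-50 to 50. Behind the sill a compartment to x=150, floor at z=13, running on 55 mm under the shelf. A part pushed with its rear end 10 to 21 mm past the sill drops in.
- flap (a joint): Green acrylic flap in the box's mouth, 94 wide x 47 x 4 mm, hung on a 10 mm thick hinge rod at x=28, z=80 mm of the box; fingers pointing down can reach 22 mm past the sill before meeting it. Shut (0 rad) its lower edge is just over the sill. Value grows as it swings in and up, to 1.85 rad; a light spring (0.3 to 0.7 N at its edge) shuts it when freed.
- sound_sensor_mid (a point): Centre, half-way up, of the sound sensor to put away: white plastic case 60 (x) x 40 (y) x 14 (z) mm with one microphone disc 28 mm across standing 2 mm proud in mid-top (16 mm high in all; this point 8 mm above its underside), 45 g, loose, flat on the table (z=0), z up. A dark socket marks its -x end; either end may go in first.
- distance_sensor_mid (a point): Centre, half-way up (8 mm above its underside), of the look-alike distance sensor: the same white case, but two discs 18 mm across side by side on top. It stays where it lies. A third such case, with only a small square button, and other parts lie about too.
Things that resemble listed ones, but are neither listed nor needed, are in the scene too. Leave any orange look-alike of the part that bears sound_sensor_mid alone.

How it is judged:
By the outcome, as a careful person would: the job done as asked, in the order asked, and still so for the second after the job is handed in, with the robot touching nothing.
It also fails if it takes over 45 s, if anything falls off the work surface, if the arm or the gripper's body presses on something with over 40 N, if the wrist force passes 120 N, or if a joint passes its speed limit or range.

## Working session

There is one attempt and no reset: what is moved stays moved. The work goes in short steps, Python scripts to look and compute and a shell command to move; the robot and the scene stay as the last step left them, time stands still between calls to the robot, and variables do not carry over. Pictures are saved under pics/ and viewed, at most 10 in all, crops included, and the job is handed in when it is done.

```bash
mkdir -p pics; cat > h.py <<'E'
import numpy as np, cv2
from scipy.spatial.transform import Rotation as R
from plant import get_state, imaging, r, finder
def cloud(name):
    s=get_state(); pic,d=imaging.capture(name); c=imaging.get_calibration(name)
    v,u=np.mgrid[:480,:640]
    P=np.stack([(u-c['cx'])/c['fx']*d,(v-c['cy'])/c['fy']*d,d],-1)
    if 'hand_eye' in c:
        H=np.array(c['hand_eye']); P=P@H[:3,:3].T+H[:3,3]
        W=P@R.from_euler('xyz',s['eef_rot'],degrees=True).as_matrix().T+np.array(s['tcp_pos'])
    else:
        M=cv2.Rodrigues(np.array(c['rvec'],float))[0]; W=(P-np.array(c['tvec']).ravel())@M
    W[d==0]=np.nan
    return pic,W
E
python3 - <<'E'
from h import *
ims=[]
for n in ['top','scene']:
    pic,W=cloud(n); cv2.imwrite(f'pics/{n}.png',pic[...,::-1])
    for q in ['sound_sensor_mid','distance_sensor_mid','dust_box','flap']:
        for o in finder.cut_out(n,q)[:5]:
            m=o['region']; p=W[m]; p=p[~np.isnan(p[:,0])]
            if len(p)==0: continue
            rc=cv2.minAreaRect((p[:,:2]*1000).astype(np.float32))
            print(n,q,round(o['p'],2),np.round(o['pixel']),m.sum(),np.round(np.median(p,0),3),np.round(np.percentile(p[:,2],[5,95]),3),np.round(rc[0]),np.round(rc[1]),round(rc[2],1))
s=get_state();print(s['eef_rot'],s['tcp_pos'],s['time_s'])
E
```

```text
top sound_sensor_mid 0.95 [518. 319.] 957 [ 0.417 -0.417  0.014] [0.009 0.017] [ 416. -421.] [45. 61.] 71.4
top sound_sensor_mid 0.75 [453. 279.] 918 [ 0.489 -0.319  0.014] [0.008 0.017] [ 490. -322.] [60. 45.] 14.3
top distance_sensor_mid 0.58 [379. 215.] 773 [ 0.588 -0.196  0.014] [0.01  0.017] [ 588. -196.] [39. 59.] 58.6
top dust_box 0.8 [214. 202.] 14142 [0.597 0.079 0.048] [0.036 0.089] [609.  96.] [346. 138.] 12.6
top flap 0.6 [215. 197.] 1192 [0.602 0.084 0.06 ] [0.044 0.076] [602.  84.] [27. 94.] 12.6
scene sound_sensor_mid 0.89 [138. 267.] 716 [ 0.43  -0.418  0.013] [0.002 0.016] [ 420. -418.] [41. 63.] 70.9
scene sound_sensor_mid 0.83 [200. 245.] 621 [ 0.398 -0.313  0.013] [0.003 0.016] [ 390. -313.] [64. 42.] 42.3
scene sound_sensor_mid 0.61 [202. 284.] 751 [ 0.502 -0.319  0.013] [0.003 0.016] [ 493. -316.] [63. 46.] 14.1
scene distance_sensor_mid 0.82 [289. 306.] 764 [ 0.6   -0.198  0.013] [0.005 0.016] [ 593. -196.] [40. 60.] 60.3
scene dust_box 0.69 [474. 270.] 13039 [0.674 0.063 0.049] [0.007 0.088] [557. 134.] [362. 234.] 12.2
[ 1.79997021e+02  4.93127326e-04 -1.53370371e+02] [ 0.30252633 -0.60335168  0.22654408] 0.5
```

View pics/top.png

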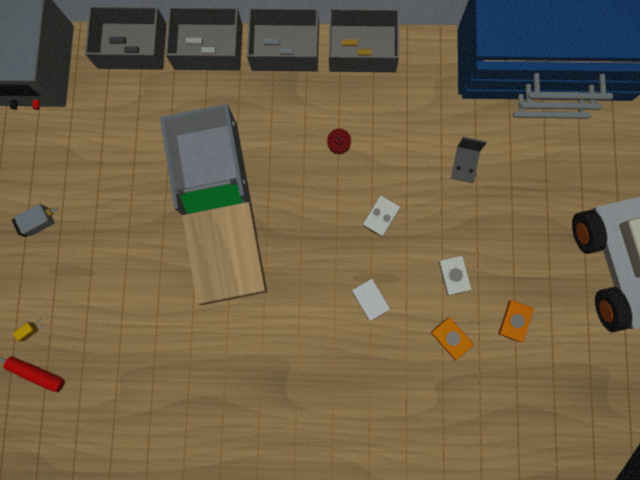

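View pics/scene.png

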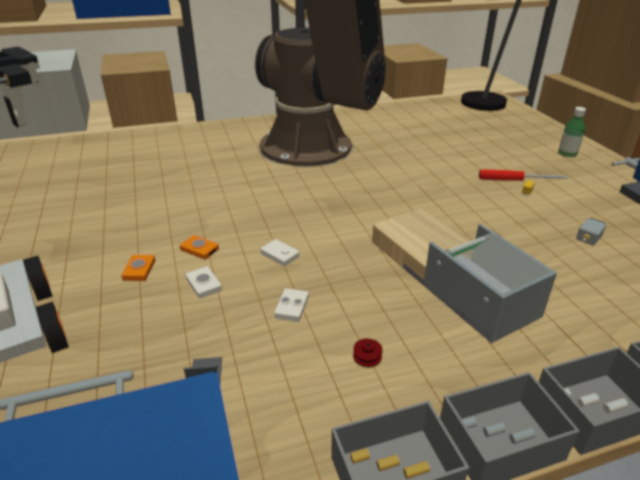

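The top view shows the white single-disc sensor at (455,275), the twin-disc one at (381,215), a button case at (371,299) and orange look-alikes at (452,338) and (517,320). The box is at (205,160), with its shelf at (225,255) pointing down the picture. The scene view agrees: the sensor is at (203,281) and the flap is shut.

```bash
python3 - <<'E'
from h import *
pic,W=cloud('top')
v,u=np.mgrid[:480,:640]
def rect(m,t):
    m=cv2.morphologyEx(m.astype(np.uint8),cv2.MORPH_OPEN,np.ones((3,3)))>0
    p=W[m]; rc=cv2.minAreaRect((p[:,:2]*1000).astype(np.float32)); print(t,m.sum(),np.round(rc[0],1),np.round(rc[1],1),round(rc[2],1),np.round(np.median(p[:,2]),4), np.round(cv2.boxPoints(rc)).tolist())
z=W[...,2]
rect((abs(z-.040)<.004)&(u>170)&(u<275)&(v>205)&(v<310),'shelf')
rect((abs(z-.087)<.006)&(u>140)&(u<275)&(v>90)&(v<225),'roof/walls')
rect((z>.008)&(z<.02)&(u>432)&(u<478)&(v>248)&(v<302)&(pic[...,2]>100),'sensor')
E
python3 -m handwheel '[[0,3,4.7,0,-3],[0,6,9.4,0,-6],[0,9.5,14.1,0,-9],[0,12.5,18.8,0,-12],[0,15.5,23.5,-2,-12],[0,18.5,28,-5,-12],[0,18.5,28,-5,-12],[0,18.5,28,-5,-12]]'
python3 - <<'E'
from h import *
s=get_state();print(s['tcp_pos'],s['eef_rot'],s['time_s'])
pic,W=cloud('wrist'); cv2.imwrite('pics/w1.png',pic[...,::-1])
for o in finder.cut_out('wrist','sound_sensor_mid')[:4]:
    m=o['region']; p=W[m]; p=p[p[:,2]>.009]
    if len(p)<50: continue
    rc=cv2.minAreaRect((p[:,:2]*1000).astype(np.float32))
    print(round(o['p'],2),np.round(o['pixel']),m.sum(),np.round(rc[0],1),np.round(rc[1],1),round(rc[2],1),np.round(np.median(p[:,2]),4),pic[m].mean(0))
E
```

```text
shelf 5870 [516.5  65.4] [151.5 112.7] 12.6 0.0392 [[430.0, 104.0], [455.0, -6.0], [603.0, 27.0], [578.0, 137.0]]
roof/walls 5517 [665.9  98.6] [157.6 112.7] 12.6 0.0868 [[577.0, 136.0], [601.0, 26.0], [755.0, 61.0], [730.0, 171.0]]
sensor 802 [ 489.6 -319.8] [59.7 40.5] 13.3 0.0136 [[456.0, -307.0], [465.0, -346.0], [523.0, -333.0], [514.0, -293.0]]
time_s: 1.55
tcp_pos: [0.4878, -0.3233, 0.1768]
eef_rot: [-180.0, -0.0, -165.3]
contact_force: [-0.3, -0.8, 0.4]
gripper_width: 0.0877
gripper_force: 0.0
[ 0.48781549 -0.32332741  0.17683334] [-1.79980221e+02 -6.38833081e-03 -1.65301273e+02] 1.55
0.78 [239. 123.] 3133 [ 417.2 -419.3] [40.4 60.5] 71.1 0.0137 [190.49345675 132.6473029   30.01883179]
0.75 [320. 219.] 2366 [ 490.1 -319.6] [59.9 39.4] 13.9 0.0138 [187.72781065 188.76880811 178.24936602]
0.68 [358. 116.] 3094 [ 386.8 -313.9] [60.5 40.2] 41.9 0.0136 [193.98901099 143.41499677  39.4427925 ]
```

View pics/w1.png

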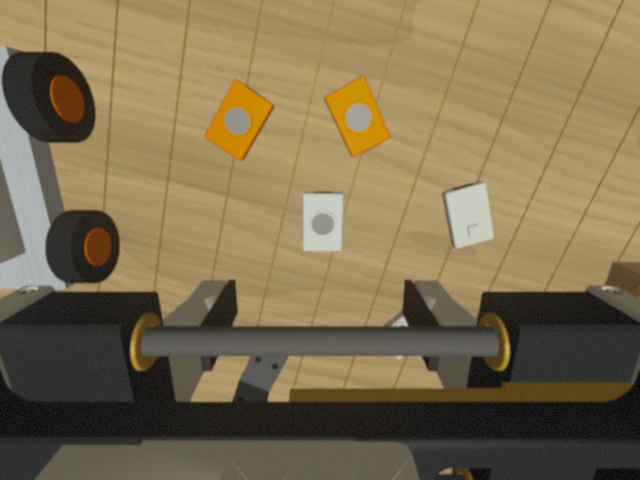

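The wrist view shows the white single-disc sensor at (322,222), with the fingers lined up either side of it. Both measurements agree on (0.490, -0.320) and yaw 13.7°. The box sill is at (0.590, 0.082), yaw 12.6°.

```bash
python3 -m handwheel '[[0.2,0.2,0.4,-5,-1],[0.2,0.2,0.4,-10,-1],[0.2,0.2,0.4,-14,-1],[0.2,0.2,0.4,-17.2,-1],[0.2,0.2,0.4,-17.2,-1],[0.2,0.2,0.4,-17.2,-1]]' 15; python3 -m handwheel '[[0.7,0,0,0,0],[0.7,0,0,0,0],[0.7,0,0,0,0],[0.7,0,0,0,0],[0.7,0,0,0,0],[0.7,0,0,0,0]]' 15
```

```text
time_s: 2.4
tcp_pos: [0.4899, -0.3203, 0.0058]
eef_rot: [-180.0, 0.1, -166.4]
contact_force: [-0.4, 0.6, 0.5]
gripper_width: 0.0703
gripper_force: 0.0
time_s: 3.15
tcp_pos: [0.4897, -0.3194, 0.0049]
eef_rot: [-180.0, 0.0, -166.4]
contact_force: [-1.2, 1.5, 6.1]
gripper_width: 0.0395
gripper_force: 15.0
```

```bash
python3 -m handwheel '[[0.7,0,0,4,0],[0.7,0,0,9,0],[0.7,0.5,4,11,-0.5],[0.7,1.2,9.5,11,-1],[0.7,2,15,11,-1],[0.7,2.7,20.5,11,-1],[0.7,3.4,26,11,-1],[0.7,4.1,31.5,11,-1]]'; python3 -m handwheel '[[0.7,0.6,4,0,0],[0.7,1,7,-1,0],[0.7,1,7.5,-3,0],[0.7,1,7.5,-5,0],[0.7,1,7.5,-5,0],[0.7,1,7.5,-5,0]]'
python3 - <<'E'
from h import *
s=get_state();print(s['tcp_pos'],s['eef_rot'],s['gripper_force'])
pic,W=cloud('wrist'); cv2.imwrite('pics/w2.png',pic[...,::-1])
E
```

```text
time_s: 4.15
tcp_pos: [0.5304, -0.0025, 0.1145]
eef_rot: [180.0, -0.0, -167.4]
contact_force: [1.8, -1.6, -0.2]
gripper_width: 0.0399
gripper_force: 15.0
time_s: 4.9
tcp_pos: [0.5409, 0.0706, 0.065]
eef_rot: [-180.0, 0.0, -167.4]
contact_force: [0.2, -0.3, -0.6]
gripper_width: 0.0397
gripper_force: 15.0
[0.5408681  0.07059684 0.06503345] [-1.79993017e+02  1.83779107e-02 -1.67369886e+02] 15.000000447034836
```

View pics/w2.png

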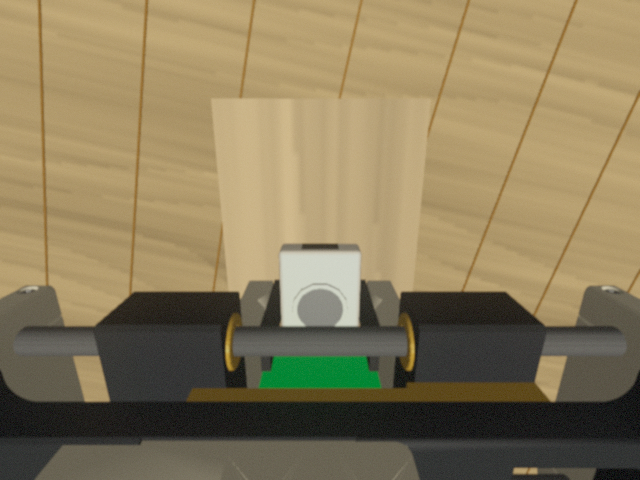

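The wrist view shows the sensor held straight and centred over the shelf: the socket end at (320,246) faces back and the green flap lies ahead at (320,372). I'll set it down.

```bash
python3 -m handwheel '[[0.7,0,0,-1,0],[0.7,0,0,-1.7,0],[0.7,0,0,-2,0],[0.7,0,0,-2,0]]'; python3 -m handwheel '[[0.4,0,0,0,0],[0.4,0,0,0,0],[0.4,0,0,0.0,0],[0.4,0,0,3,0],[0.4,0,0,5,0],[0.9,-4,-0.9,5,0],[1,-6.3,-1.4,5,0],[1,-6.3,-1.4,5,0]]'
python3 - <<'E'
from h import *
pic,W=cloud('wrist'); cv2.imwrite('pics/w3.png',pic[...,::-1])
for o in finder.cut_out('wrist','sound_sensor_mid')[:3]:
    m=o['region']; p=W[m]; p=p[p[:,2]>.049]
    if len(p)<50: continue
    rc=cv2.minAreaRect((p[:,:2]*1000).astype(np.float32))
    print(round(o['p'],2),np.round(o['pixel']),np.round(rc[0],1),np.round(rc[1],1),round(rc[2],1),np.round(np.median(p[:,2]),4))
E
```

```text
time_s: 5.45
tcp_pos: [0.5402, 0.0704, 0.0447]
eef_rot: [-180.0, -0.0, -167.4]
contact_force: [-2.3, -1.2, 3.7]
gripper_width: 0.0396
gripper_force: 15.0
time_s: 6.45
tcp_pos: [0.4762, 0.0562, 0.0948]
eef_rot: [180.0, 0.0, -167.4]
contact_force: [-0.4, -0.1, 0.1]
gripper_width: 0.0279
gripper_force: 0.0
0.92 [318. 364.] [527.2  68.1] [88.9 39.6] 11.6 0.0537
```

View pics/w3.png

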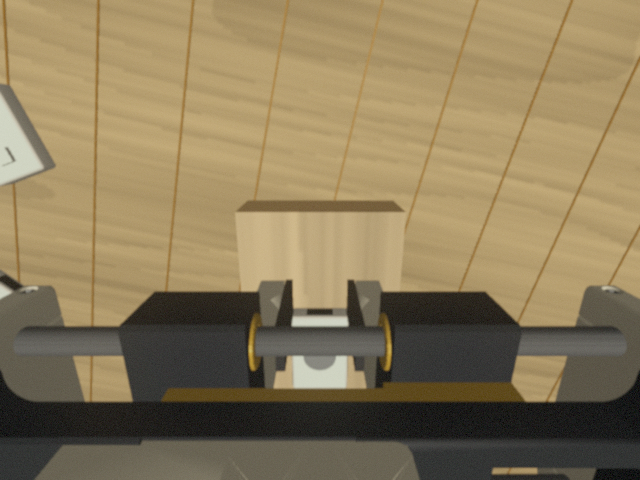

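The wrist view shows the sensor lying straight on the shelf at (320,340), with the fingers behind it and closing. I'll lower them and start the push.

```bash
python3 -m handwheel '[[1,0,0,-1,0],[1,0,0,-3,0],[1,0,0,-4.8,0],[1,0,0,-4.8,0],[1,0.8,0.2,-4.8,0],[1,1.6,0.35,-4.8,0],[1,2.4,0.55,-4.8,0],[1,3.2,0.7,-4.8,0]]';python3 -m handwheel '[[1,0.8,0.2,0,0],[1,1.6,0.35,0,0],[1,2.4,0.55,0,0],[1,3.2,0.7,0,0],[1,4,0.9,0,0],[1,5,1.1,0,0],[1,5,1.1,0,0]]'
python3 - <<'E'
from h import *
s=get_state();c=np.cos(np.radians(12.6));n=np.sin(np.radians(12.6))
d=np.array(s['tcp_pos'])*1000-[589.7,81.8,0];print('box',d[0]*c+d[1]*n,-d[0]*n+d[1]*c)
out=[]
for k in ['top','wrist']:
    pic,W=cloud(k); out.append(pic)
cv2.imwrite('pics/p1.png',np.hstack([cv2.resize(out[0][80:320,100:340],(400,400),interpolation=2),cv2.resize(out[1],(400,300))[np.r_[0:300,[299]*100]]])[...,::-1])
E
```

```text
time_s: 7.55
tcp_pos: [0.5102, 0.0638, 0.0468]
eef_rot: [180.0, 0.0, -167.4]
contact_force: [-0.9, -0.2, 1.4]
gripper_width: 0.0001
gripper_force: 0.4
time_s: 8.43
tcp_pos: [0.5607, 0.075, 0.0465]
eef_rot: [180.0, 0.1, -167.4]
contact_force: [0.4, 0.0, -0.2]
gripper_width: 0.0002
gripper_force: 0.1
box -29.73843517410933 -0.3198837566951047
```

View pics/p1.png

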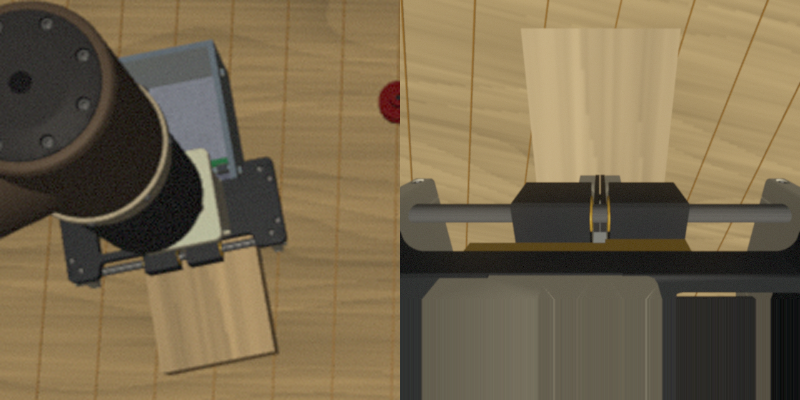

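In the composite, the left half shows the green flap at (219,162) swung in, and the right half shows the shelf behind the fingers clear, so the sensor is going under. I'll push on until the finger front is about 16 mm past the sill.

```bash
python3 -m handwheel '[[1,0.8,0.2,0,0],[1,1.6,0.35,0,0],[1,2.4,0.55,0,0],[1,3,0.7,0,0],[1,3.6,0.8,0,0],[1,3.6,0.8,0,0],[1,3.6,0.8,0,0],[1,3.6,0.8,0,0]]'
python3 -m handwheel '[[1,-2,-0.45,0,0],[1,-5,-1.1,0,0],[1,-8,-1.8,2,0],[1,-12,-2.7,7,0],[1,-14,-7,12,0],[1,-14,-12,12,0],[1,-14,-17,12,0],[1,-14,-22,12,0]]'
python3 - <<'E'
from h import *
pic,W=cloud('top'); p2,_=cloud('scene')
cv2.imwrite('pics/p2.png',np.hstack([cv2.resize(pic[80:320,100:340],(400,400),interpolation=2),cv2.resize(p2[180:360,360:560],(400,360),interpolation=2)[np.r_[0:360,[359]*40]]])[...,::-1])
E
```

```text
time_s: 9.52
tcp_pos: [0.5954, 0.0826, 0.0466]
eef_rot: [180.0, 0.0, -167.4]
contact_force: [-1.1, 0.1, -0.4]
gripper_width: 0.0006
gripper_force: 0.2
time_s: 10.52
tcp_pos: [0.4557, -0.1388, 0.1675]
eef_rot: [-180.0, 0.1, -167.3]
contact_force: [1.9, 0.4, 0.5]
gripper_width: -0.0
gripper_force: 0.0
```

View pics/p2.png

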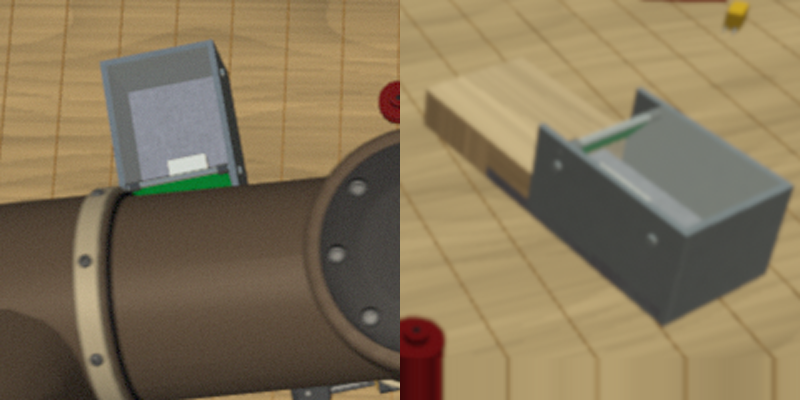

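The left half shows the sensor in the box at (187,164) with the flap at (183,184) back over the mouth. The arm hides the shelf. I'll move clear and check the sensor's height and the flap angle.

```bash
python3 -m handwheel '[[1,0,-5,1,0],[1,0,-10,2,0],[1,-1,-15,2,0],[1,-2,-20,2,0],[1,-3,-25,2,0],[1,-4,-28,2,0],[1,-4,-28,2,0],[1,-4,-28,2,0]]' | head -2
python3 - <<'E'
from h import *
pic,W=cloud('top')
c=np.cos(np.radians(12.6));n=np.sin(np.radians(12.6))
D=W*1000-[589.7,81.8,0]; bx=D[...,0]*c+D[...,1]*n; by=-D[...,0]*n+D[...,1]*c
f=pic.astype(int); inb=(abs(by)<50)
g=inb&(f[...,1]>f[...,0]+40)&(f[...,1]>f[...,2]+30)
print('flap',g.sum(),np.polyfit(bx[g],D[...,2][g],1),np.percentile(bx[g],[2,98]),np.percentile(D[...,2][g],[2,98]))
for y in (-10,0,10): print([ (round(float(np.median(bx[k]))),round(float(np.nanmedian(D[...,2][k])))) for x in range(-20,120,5) for k in [(abs(bx-x)<2.5)&(abs(by-y)<5)] if k.any()])
cv2.imwrite('pics/p3.png',cv2.resize(pic[90:310,120:280],(480,600),interpolation=2)[...,::-1])
E
```

```text
time_s: 11.62
tcp_pos: [0.4157, -0.4169, 0.1865]
flap 1197 [ 1.38049282 43.49842574] [-0.23998635 24.24205001] [42.40680467 77.2162535 ]
[(-20, 39), (-15, 40), (-10, 39), (-5, 39), (0, 42), (5, 50), (10, 58), (15, 65), (20, 73), (25, 80), (30, 85), (35, 87), (40, 87), (46, 87), (50, 87), (56, 87), (60, 87), (65, 87), (69, 87), (75, 87), (79, 87), (85, 87), (90, 87), (95, 87), (99, 87), (104, 86), (110, 87), (115, 87)]
[(-20, 39), (-15, 39), (-10, 38), (-5, 39), (0, 43), (5, 50), (10, 59), (15, 65), (20, 72), (25, 79), (30, 84), (34, 87), (40, 86), (45, 87), (50, 87), (56, 87), (60, 86), (66, 87), (71, 86), (75, 86), (80, 87), (85, 87), (90, 87), (95, 87), (100, 87), (104, 87), (110, 87), (115, 86)]
[(-20, 39), (-15, 39), (-10, 40), (-5, 38), (0, 44), (5, 51), (10, 58), (15, 64), (20, 71), (25, 80), (30, 85), (35, 87), (40, 87), (45, 87), (50, 87), (55, 88), (59, 87), (65, 87), (70, 87), (75, 87), (80, 86), (85, 87), (90, 87), (95, 86), (100, 87), (106, 87), (110, 87), (115, 88)]
```

View pics/p3.png

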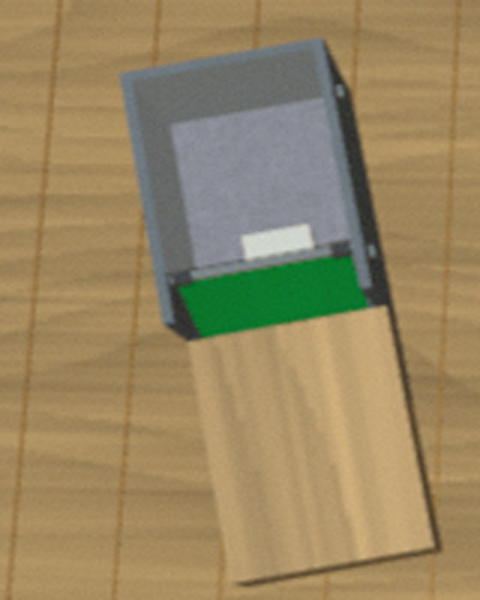

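Seen from the top, the flap plane runs from z=42 at the sill to 80 at the rod, so it is shut. The sensor's front part shows at (277,242). Next I'll check whether it lies flat by intersecting its visible edges with the expected plane, and take a look from the scene camera.

```bash
python3 - <<'E'
from h import *
B=lambda p:R.from_euler('z',12.6,degrees=True).apply(p)/1000+[.5897,.0818,0]
def cor(name,pic,x0):
    c=imaging.get_calibration(name); out=[]
    K=np.array([[c['fx'],0,c['cx']],[0,c['fy'],c['cy']],[0,0,1]])
    return c,K
for name in ['top','scene']:
    pic,_=cloud(name); c,K=cor(name,pic,0)
    f=pic.astype(int)
    if name=='top':
        m=np.zeros((480,640),np.uint8); m[165:190,190:232]=1
        m=((pic.min(-1)>175)&(m>0)).astype(np.uint8)
        vs,us=np.nonzero(m); print('top white',m.sum(),us.min(),us.max(),vs.min(),vs.max())
        pts=np.stack([us,vs],-1).astype(float)
        n=cv2.undistortPoints(pts[:,None],K,None)[:,0]
        M=cv2.Rodrigues(np.array(c['rvec'],float))[0]; C=-M.T@np.array(c['tvec']).ravel(); d=np.c_[n,np.ones(len(n))]@M
        for z in (.027,.035,.045):
            P=C+d*((z-C[2])/d[:,2])[:,None]; Q=R.from_euler('z',-12.6,degrees=True).apply(P-[.5897,.0818,0])*1000
            print(z,'front x',np.percentile(Q[:,0],[2,98]),'y',np.percentile(Q[:,1],[2,98]))
    else:
        S=4; x,y=420,200; im=cv2.resize(pic[y:y+140,x:x+160],None,fx=S,fy=S,interpolation=2)
        cv2.imwrite('pics/p4.png',im[...,::-1])
        for fx,z in ((50,27),(50,13)):
            q,_=cv2.projectPoints(B(np.array([[fx,-25,z],[fx,15,z],[fx-15,-25,z],[fx-15,15,z]],float)),np.array(c['rvec'],float),np.array(c['tvec'],float),K,None)
            print(fx,z,np.round((q[:,0]-[x,y])*S).tolist())
E
```

```text
top white 193 201 223 172 184
0.027 front x [48.28069251 62.80211272] y [-18.80062868  17.57761826]
0.035 front x [45.77714624 60.17406475] y [-20.00552931  16.06082297]
0.045 front x [42.64771339 56.88900478] y [-21.51165508  14.16482886]
50 27 [[153.0, 330.0], [225.0, 299.0], [127.0, 310.0], [199.0, 280.0]]
50 13 [[147.0, 357.0], [220.0, 326.0], [122.0, 337.0], [194.0, 306.0]]
```

View pics/p4.png

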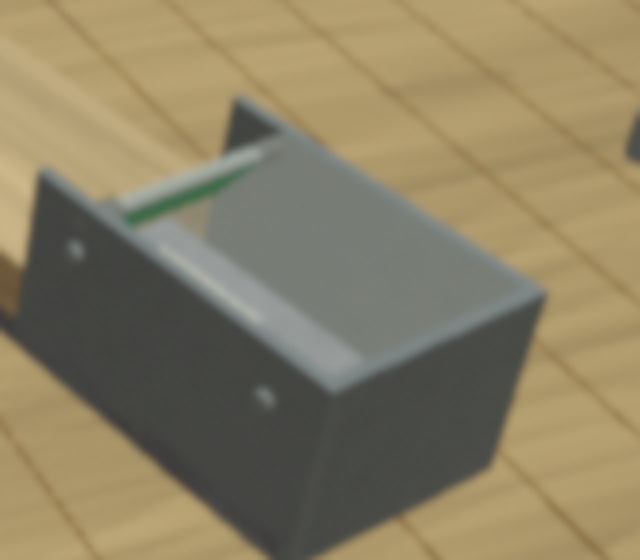

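The pale edge at (160,240)–(260,320) matches where a sensor lying flat on the compartment floor (top at z=27, x from 3 to 63) would appear: (150,236)–(254,312). So it has dropped in flat, and the flap is shut.

```bash
python3 -c "
from plant import r
print(r.close_job())"
```

```text
the job is handed in; nothing more can be done
None
```

The sound sensor lies flat in the dust box compartment with the flap shut behind it, the distance sensor was left where it lay, and the job is handed in after about 12 s of robot time.

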